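Prime a canister filter with a flat tamper

ROBOT

A 6-joint arm with a two-finger parallel gripper is mounted at the origin on the work surface. World frame = base frame: x ahead of the robot, y to its left, z up, the work surface at z = 0. Lengths are in m, angles in rad, forces in N, time in s.
With the tool pointing down it reaches from about 0.4 to 0.825 m from the base axis. Payload 7 kg.
Tool frame: the origin (TCP) lies at the centre of the arm's flange, where the gripper is bolted on; the fingertips stand 178 mm ahead of it and the grasp point (between the pads) lies 159 mm ahead of it; z points along the fingers, y is the direction in which the jaws open and shut (so a half turn about z gives the same grasp; the last joint's range is limited). The gripper opens to 88 mm and grips with 3 to 60 N. Pads are 19 mm wide; open, the fingers measure 130 mm over their backs; the gripper's body (78 mm by 193 mm) begins 47 mm behind the grasp point.
Start: joints at [-0.86, 0.359, 0.012, 0, -1.224, -0.288], TCP at [0.277, -0.616, 0.405] pointing down, gripper open.
Joint ranges: [-3.07, 3.07], [-1.43, 2.12], [-1.02, 1.25], [-3.03, 1.67], [-3.05, -0], [-3.03, 3.03]. Speed limits (rad/s): [2.39, 2.39, 3.01, 3.14, 3.14, 3.14].

INTERFACE

Orientations are given as [roll, pitch, yaw] about the fixed x, y, z axes, in that order (R = Rz(yaw) Ry(pitch) Rx(roll)).
In Python, from station import * gives the robot as it stands.
- The arm moves only by the tool send_rows, never from a script. Its argument "motion" is a list of rows, each an object with "offset": the shift along the tool's x, y, z in cm, a list of three; "turn": the turn about the tool's z in degrees. In form: [{"offset": [x, y, z], "turn": turn}, ...]. A call has 1 to 8 rows; each row is the pose to reach, as a shift and turn from the pose commanded when the call began, along the tool's axes at that moment; what a row does not reach only later rows make up. A row lasts 1/10 s, in which the tool goes at most 50 mm and 8.59 degrees, less where a joint would pass 70% of its speed; a pose out of reach is approached as far as the arm can. A call with a gripper value outside its range is refused whole. "hand" is the opening, from -1 (shut) to 1 (fully open), set as the call begins (left out, the last holds). The fingers move at their own pace and stop on an object; "squeeze" is the grip in N (left out, the last holds). Time passes only in rows, so rows that repeat a pose let the fingers close. It gives the time, the measured TCP pose, the force and the opening at its end, in the units of the state.
- get_state(): the state, without advancing time (a new reading comes with each control period).
- grab_frame(name): name is "side" or "top"; returns a dict with "frame" (480x640x3 uint8, blue, green, red), "range_z" (480x640 float32, m along the optical axis (not along the pixel's ray), 0 where there is no reading), "vertical_fov" (degrees; the focal length in pixels is half the picture's height over the tangent of half this angle, whatever the lens; pixels are square), "cx", "cy" (the principal point, pixels), "k1" (the pictures are not rectified: a ray, as slopes to the right and down, at radius r is drawn at 1 + k1 r^2 times it, then the intrinsics apply), "cam_to_world" (4x4, takes a point from camera to world coordinates). Camera axes: x right, y up, looking along -z (the intrinsics and any distortion apply to the point x, -y, -z); pixel columns grow to the right and rows downward; lengths in m; the calibration is good to about 2 mm. A picture is of the moment at which its call begins.
- job_done(): hands the job in, once; it reports no verdict.
The state is a dict: "t": time; "q": joint angles; "qd": joint speeds; "joint_efforts": joint torques, N m; "eef_pos": TCP position; "ee_rot": TCP orientation; "force": force on the tool from outside, world axes, zero at the start; "moment": the same for the moment, N m; "width": finger opening in m.
Only numpy, scipy, OpenCV 4.12 (cv2) and the standard library are available. Lean on these libraries where they do the work, as an engineer would, in place of code of your own. Each camera call takes 0.05 s, during which the arm holds its last target. There are 200 camera calls.

TASK

Get the aquarium filter primed: take the airstone that was left standing on its sprung priming plate and put it in the shallow tray, then take the tamper from its sloped rest and press its flat face squarely on the plate until the plate bottoms out level, holding it down for about a second. Let the plate rise again and stand the tamper upright in the middle of the rubber drip mat. Leave everything else where it is, and do not press the timer's button.

Things in the scene. Friction and masses are not known exactly. Their poses are not given: they have to be found in the camera images.
- filter: Compact black canister filter, fixed, round, 130 mm across; origin at the centre of its underside on the table, z up. On top a grey round collar (outer diameter 100, inner diameter 74) reaches 115 mm up. Two upright grey pipe stubs, 15 mm thick, stand at x = +62, y = +30 and -30 in its frame and reach 148 mm up, and a 30 x 100 mm grey block at x = +58 below them reaches 101 mm up; the sides x < 0, +y and -y of the collar are clear.
- plate_top (a point): Centre of the top face of the round steel priming plate, 68 mm across, sunk in the filter's collar, 4 mm below the rim when up (111 mm above the table). It sinks straight down 14 mm to a hard stop (97 mm above the table); spring about 4 N at the top and 11 N at the bottom. It also rocks up to 0.2 rad about its centre with a soft spring (0.6 N m/rad), so it comes down level only under a flat, square, central push. z is the plate's normal.
- primer (a joint): Depth of the priming plate in m: 0 up, 0.014 bottomed out.
- airstone_center (a point): Centre (half-way up) of the white ceramic airstone, an upright cylinder 30 mm across and 50 mm tall with a thin 9 mm nipple on top (7 mm across); stands on the priming plate at the start. About 60 g.
- airstone: The same airstone; origin at the centre of its underside, z along its axis towards the nipple.
- tray: White plastic tray, fixed, 130 (x) x 100 (y) x 22 mm tall, walls 4 mm, floor 4 mm; origin at the centre of its underside.
- tamper_grip (a point): Point on the axis of the tamper's black square handle (22 x 22 mm, faces along this frame's x and y, running from 14 to 92 mm above the tamper's flat face), 64 mm above the face and 28 mm below the handle's top. z points along the handle away from the face. At the start it leans 30 degrees (0.52 rad) from vertical. Tamper about 300 g.
- tamper_face (a point): Centre of the flat lower face of the tamper's steel disc (56 mm across, 14 mm thick), z up the handle.
- tamper: The tamper (same origin and axes as its face).
- rest: Sloped aluminium rest for the tamper, fixed, about 85 x 90 mm and 66 mm tall at its back; origin at the centre of its underside. Its slope is 30 degrees, centre 45 mm up, and faces its -x and up: the tamper stands square on it, handle leaning to the rest's -x, between lips 8 mm high at the lower edge and both sides. Draw the tamper out along its handle.
- mat_top (a point): Centre of the top of the black rubber drip mat, fixed, 120 x 120 mm, 4 mm thick.
- bottle: White plastic bottle, diameter 54, 170 mm tall, loose bystander; origin at the centre of its underside.
- pot_a: Lidded food pot, diameter 60, 60 mm tall, loose bystander; origin under its centre.
- pot_b: A second such pot, loose bystander.
- scraper: Black magnet scraper, 70 x 40 x 42 mm, loose bystander; origin under its centre.
- thermometer: Glass thermometer lying along its x, 140 mm long, 11 mm high, loose bystander; origin under its centre.
- dish: Small lidded ceramic dish, diameter 68, 40 mm tall, loose bystander; origin under its centre.
- timer: White timer switch box, 65 x 65 x 34 mm with a grey push button on top (about 55 mm tall in all), fixed bystander; origin under its centre.
- timer_button (a joint): Depth of the timer's button in m; must stay unpressed (pressed at 0.005).
- plate: The priming plate itself; origin at the centre of its top face, same as point plate_top.

How it is judged:
On the way, in this order (a step that is already met when the one before it is completed fails the run):
1. the airstone lies or stands still in the tray, let go (x of airstone_center in the frame of tray between -0.06 and 0.06 m and y of airstone_center in the frame of tray between -0.045 and 0.045 m and height (world z) of airstone_center below 0.035 m and linear speed of airstone below 0.03 m/s and contact force between airstone and the fingers below 0.1 N), for 0.2 s.
2. the tamper holds the plate bottomed out (within 2 mm) and level (within 0.06 rad), face to face (within 0.06 rad), its centre within 9 mm of the plate's, for 0.7 s (value of joint primer above 0.012 m and angle between plate_top's own z axis and vertical below 0.06 rad and angle between the z axis of tamper_face and the z axis of plate_top, either way round below 0.06 rad and horizontal distance between tamper_face and plate_top below 0.009 m and contact force between tamper and plate above 4 N), for 0.7 s.
At the end, for the whole second after the job is handed in: The airstone is in the tray (its centre inside the walls, not above 35 mm), the tamper stands upright (within 0.08 rad) and at rest on the drip mat with its centre within 30 mm of the mat's, and the priming plate is up again (within 2 mm) (all of step 1 and horizontal distance between tamper_face and mat_top below 0.03 m and angle between tamper's own z axis and vertical below 0.08 rad and distance between tamper_face and mat_top below 0.031 m and linear speed of tamper below 0.02 m/s and value of joint primer below 0.002 m); the robot touches nothing.
It fails at once if a bystander is moved by more than 20 mm or tipped (distance of any of bottle, pot_a, pot_b, scraper, thermometer, dish from where it was at the start of the episode above 0.02 m or angle between any of bottle, pot_a, pot_b, scraper, thermometer, dish's own z axis and vertical above 0.3 rad).
It fails at once if the timer's button is pressed (value of joint timer_button above 0.003 m).
It also fails if it takes over 66 s, if anything falls off the work surface, if the arm or the gripper's body presses on something with over 40 N, if the wrist force passes 120 N, or if a joint passes its speed limit or range.

## Working session

There is one attempt and no reset: what is moved stays moved. The work goes in short steps, Python scripts to look and compute and a tool call to move; the robot and the scene stay as the last step left them, time stands still between calls to the robot, and variables do not carry over. Pictures are saved under pics/ and viewed, about 8 in all and at most 12, crops included, and the job is handed in when it is done.

Besides the shell and the picture viewer there is one more tool, called after "Call:" by a JSON object that holds its "name" and its "arguments". send_rows: Moves the arm, as the interface text tells. Its arguments: {"type":"object","properties":{"motion":{"type":"array"},"hand":{"type":"number"},"squeeze":{"type":"number"}},"required":["motion"]}

```bash
ls; mkdir -p pics; cat > h.py <<'E'
from station import *
import numpy as np, cv2
from scipy.spatial.transform import Rotation as R
def cloud(d):
    h,w=d["range_z"].shape; f=h/2/np.tan(np.radians(d["vertical_fov"])/2)
    K=np.array([[f,0,d["cx"]],[0,f,d["cy"]],[0,0,1.]])
    v,u=np.mgrid[:h,:w].astype(float)
    p=cv2.undistortPointsIter(np.stack([u,v],-1).reshape(-1,1,2),K,np.array([d["k1"],0,0,0,0.]),None,None,(3,50,1e-9)).reshape(h,w,2)
    z=d["range_z"]; T=np.array(d["cam_to_world"])
    P=np.stack([p[...,0]*z,-p[...,1]*z,-z],-1)@T[:3,:3].T+T[:3,3]
    P[z<=0]=np.nan
    return P
E
python3 - <<'E'
from h import *
for n in("side","top"):
    d=grab_frame(n); cv2.imwrite(f"pics/{n}0.png",d["frame"]); np.save(n+"0.npy",cloud(d))
    print(n,d["vertical_fov"],d["k1"],np.round(d["cam_to_world"],3).tolist())
s=get_state(); print(s)
E
```

```text
pics
side 45.70110662635623 -0.12486946996089708 [[-0.833, 0.291, -0.47, -0.019], [-0.553, -0.444, 0.705, 0.799], [-0.003, 0.847, 0.531, 0.751], [0.0, 0.0, 0.0, 1.0]]
top 45.902446810836025 -0.18337320471496465 [[-0.018, 0.999, -0.045, 0.46], [-1.0, -0.017, 0.003, -0.048], [0.003, 0.045, 0.999, 1.403], [0.0, 0.0, 0.0, 1.0]]
{'t': 0.1, 'q': array([-8.59888942e-01,  3.59334252e-01,  1.11764505e-02, -3.38615849e-04,
       -1.22407854e+00, -2.88113874e-01]), 'qd': array([-5.06101290e-04, -3.19348506e-03,  2.15197402e-03, -2.62938462e-05,
       -8.31550239e-04,  1.26471496e-03]), 'joint_efforts': array([-1.90005303e-03, -5.84163702e+01,  2.93752474e+01,  7.01560020e+00,
        1.01840735e-02, -4.66135725e-05]), 'eef_pos': array([ 0.27690806, -0.61541096,  0.40380977]), 'ee_rot': array([ 3.14012153e+00, -1.03997286e-04, -2.71891436e+00]), 'force': array([-0.40809183, -0.14525766,  0.7712415 ]), 'moment': array([-0.0001708 , -0.04906851, -0.05213115]), 'width': 0.08765931603262397}
```

View pics/top0.png

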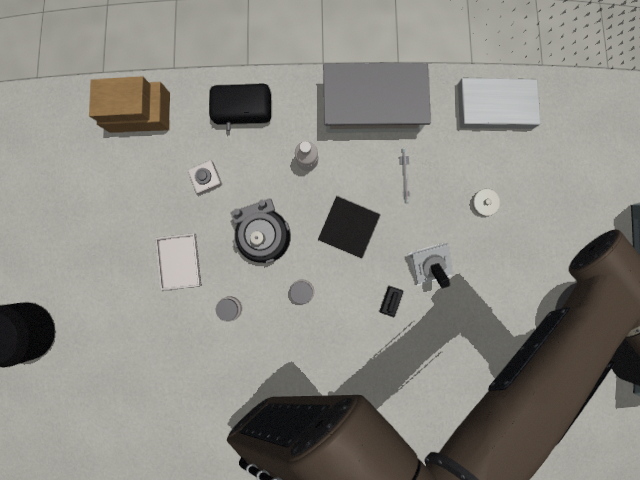

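View pics/side0.png

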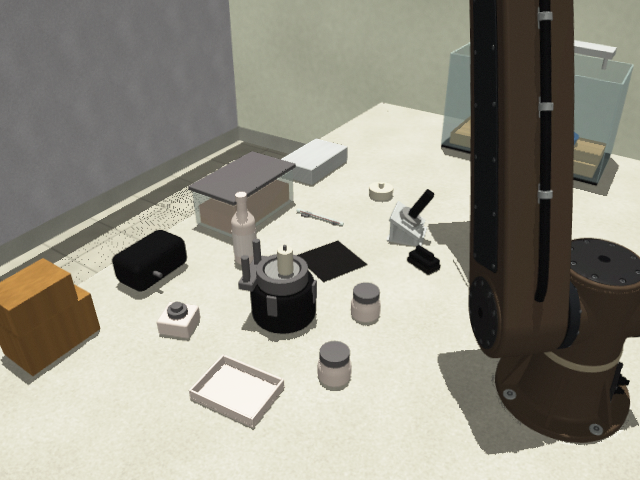

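Top view: filter (262,232) with the airstone at (257,238), tray (179,262), mat (349,227), rest and tamper (432,265), timer (204,177), pots (229,309) and (301,292), bottle (306,153). The side view agrees. The tool can only shift and yaw, so the tamper will be drawn out tilted and righted later by setting it down.

```bash
cat > m.py <<'E'
from h import *
def rect(p):
    r=cv2.minAreaRect((p[:,:2]*1000).astype(np.float32)); return np.round(r[0],1),np.round(r[1],1),round(r[2],1)
def circ(p):
    c,r=cv2.minEnclosingCircle((p[:,:2]*1000).astype(np.float32)); return np.round(c,1),round(r,1)
def reg(P,u0,u1,v0,v1,z0,z1):
    q=P[v0:v1,u0:u1].reshape(-1,3); return q[(q[:,2]>z0)&(q[:,2]<z1)]
E
python3 - <<'E'
from m import *
T=np.load("top0.npy"); S=np.load("side0.npy")
I=cv2.imread("pics/top0.png")
print("table z",np.nanmedian(T[330:350,100:200,2]),np.nanmedian(S[430:460,100:180,2]))
print("tray",rect(reg(T,145,212,222,302,.012,.03)), "side",rect(reg(S,180,295,350,430,.012,.03)))
c=reg(T,225,300,190,275,.108,.122); print("collar",circ(c),c.mean(0))
c=reg(S,240,325,235,320,.108,.122); print("collar side",circ(c))
st=reg(T,225,300,190,275,.138,.156); st=st[st[:,0]>c[:,0].mean()+.03]; print("stubs",np.round(st,3)[:: max(1,len(st)//12)].tolist())
st=reg(S,225,325,225,320,.13,.156); print("side hi", len(st))
_,l,ce=cv2.kmeans(st.astype(np.float32),3,None,(3,50,1e-5),5,0); print(ce, np.bincount(l.ravel()))
a=reg(T,225,300,190,275,.154,.19); print("stone top T",len(a),a.mean(0),circ(a))
a=reg(S,240,325,235,320,.154,.19); print("stone top S",len(a),a.mean(0),circ(a))
m=(I[:,:,:].max(2)<45); m[:190]=0;m[265:]=0;m[:,:310]=0;m[:,390:]=0
p=T[m]; p=p[np.isfinite(p[:,0])]; print("mat",rect(p),np.median(p[:,2]))
for n,(u0,u1,v0,v1,z0,z1) in dict(timer=(180,230,150,200,.028,.04),pa=(210,250,290,328,.05,.07),pb=(283,320,275,312,.05,.07),bottle=(285,325,130,180,.05,.2),scr=(375,410,280,325,.02,.06)).items():
    q=reg(T,u0,u1,v0,v1,z0,z1); print(n,rect(q),q[:,2].max())
r=reg(T,400,465,235,295,.012,.2); print("rest+tamper",rect(r))
h=reg(T,400,465,235,300,.085,.2); print("handle",len(h),np.round(h,3)[::max(1,len(h)//25)].tolist())
h=reg(S,385,440,180,250,.085,.2); print("handleS",len(h),np.round(h,3)[::max(1,len(h)//25)].tolist())
E
```

```text
table z 0.00019499576988213363 -0.0005416048215460267
tray (array([472.1, 312.2]), array([131.8, 101.9]), 5.3) side (array([471.7, 314.2]), array([132.7, 102.8]), 5.5)
collar (array([544.6,  93.1]), 62.4) [0.53384167 0.09584518 0.11353656]
collar side (array([542.8, 104. ]), 63.5)
stubs [[0.607, 0.088, 0.152], [0.605, 0.084, 0.145], [0.603, 0.084, 0.145], [0.601, 0.084, 0.145], [0.598, 0.086, 0.149], [0.596, 0.088, 0.149], [0.593, 0.085, 0.152], [0.586, 0.14, 0.148], [0.583, 0.139, 0.15], [0.581, 0.142, 0.148], [0.579, 0.144, 0.152], [0.577, 0.142, 0.148]]
side hi 338
[[0.59699595 0.09082225 0.14138108]
 [0.578577   0.14790913 0.14131379]
 [0.5150211  0.10781293 0.14300007]] [ 72  86 180]
stone top T 144 [0.52212655 0.09755497 0.16135776] (array([522.5,  97.8]), 15.0)
stone top S 150 [0.51875857 0.10234875 0.16030359] (array([519.1,  99.5]), 16.7)
mat (array([ 551.8, -112.7]), array([116.5, 117.2]), 66.1) 0.00404178800056898
timer (array([680.8, 242.4]), array([67.7, 67.2]), 21.0) 0.03998955191119724
pa (array([355.1, 184.9]), array([51.8, 50.8]), 14.0) 0.06802114574030949
pb (array(
[... 888 characters left out ...]
, [0.407, -0.335, 0.12], [0.404, -0.33, 0.117]]
handleS 212 [[0.423, -0.327, 0.129], [0.42, -0.318, 0.128], [0.417, -0.318, 0.127], [0.419, -0.312, 0.126], [0.406, -0.328, 0.123], [0.41, -0.315, 0.125], [0.421, -0.312, 0.12], [0.405, -0.322, 0.121], [0.411, -0.311, 0.121], [0.424, -0.309, 0.115], [0.407, -0.315, 0.118], [0.42, -0.31, 0.113], [0.402, -0.315, 0.117], [0.417, -0.31, 0.112], [0.435, -0.312, 0.102], [0.415, -0.312, 0.109], [0.428, -0.308, 0.104], [0.408, -0.309, 0.11], [0.421, -0.309, 0.103], [0.433, -0.31, 0.096], [0.414, -0.313, 0.101], [0.424, -0.306, 0.098], [0.433, -0.304, 0.093], [0.415, -0.309, 0.097], [0.428, -0.311, 0.089], [0.432, -0.309, 0.086], [0.427, -0.305, 0.087]]
```

```bash
cat > fit.py <<'E'
from m import *
from scipy.optimize import least_squares
def box(q,h):
    d=np.abs(q)-h; return np.linalg.norm(np.maximum(d,0),axis=1)+np.minimum(d.max(1),0)
def cyl(q,r,z0,z1):
    d=np.stack([np.hypot(q[:,0],q[:,1])-r,np.abs(q[:,2]-(z0+z1)/2)-(z1-z0)/2],1)
    return np.linalg.norm(np.maximum(d,0),axis=1)+np.minimum(d.max(1),0)
def tamper_sdf(p,P):  # x,y,z,yaw,tilt(x-lean toward -x local),tilt2
    q=R.from_euler("ZYX",[p[3],-p[4],p[5]]).inv().apply(P-p[:3])
    return np.minimum(box(q-[0,0,.053],[.011,.011,.039]),cyl(q,.028,0,.014))
def fit_tamper(P,p0,gate=.012,it=6):
    p=np.array(p0,float)
    for i in range(it):
        Q=P[np.abs(tamper_sdf(p,P))<gate*(1 if i>1 else 2)]
        s=least_squares(lambda p:tamper_sdf(p,Q),p,loss="soft_l1",f_scale=.0015,x_scale=[.01,.01,.01,.1,.1,.1]); p=s.x
    return p,len(Q),np.median(np.abs(s.fun))
E
python3 - <<'E'
from fit import *
T=np.load("top0.npy"); S=np.load("side0.npy")
for nm,A in dict(T=reg(T,225,300,190,275,.105,.122),S=reg(S,235,325,230,320,.105,.122)).items():
    def f(c):
        r=np.hypot(A[:,0]-c[0],A[:,1]-c[1]); return np.maximum(np.abs(r-.0435)-.0065,0)
    s=least_squares(f,[.53,.098],loss="soft_l1",f_scale=.002); r=np.hypot(*(A[:,:2]-s.x).T); print("collar",nm,s.x,"rim z",np.median(A[(r>.04)&(r<.048),2]))
    pl=A[(r<.033)]; print(" inside",len(pl),np.median(pl[:,2]) if len(pl) else 0)
for nm,A in dict(T=reg(T,225,300,190,275,.03,.09),S=reg(S,235,325,230,335,.03,.09)).items():
    def f(c): return np.hypot(A[:,0]-c[0],A[:,1]-c[1])-.065
    s=least_squares(f,[.53,.098],loss="soft_l1",f_scale=.001); print("body",nm,s.x,len(A))
for nm,A in dict(T=reg(T,225,300,190,275,.12,.156),S=reg(S,240,325,235,320,.12,.156)).items():
    A=A[np.hypot(A[:,0]-.521,A[:,1]-.099)<.03]
    s=least_squares(lambda c:np.hypot(A[:,0]-c[0],A[:,1]-c[1])-.015,[.52,.098],loss="soft_l1",f_scale=.001); print("stone side",nm,s.x,len(A))
for nm,P in dict(T=reg(T,385,480,225,310,.03,.2),S=reg(S,375,450,175,260,.03,.2)).items():
    for yaw in (0.3,):
        p,n,e=fit_tamper(P,[.46,-.305,.05,yaw,.52,0]); 
        Rm=R.from_euler("ZYX",[p[3],-p[4],p[5]]); print("tamper",nm,np.round(p,4),n,e,"grip",np.round(p[:3]+Rm.apply([0,0,.064]),4),"axis",Rm.apply([0,0,1]))
    q=P[P[:,2]<.06];print(" rest",rect(q))
E
```

```text
collar T [0.52830164 0.09999191] rim z 0.11457449187360114
 inside 443 0.11113208577595257
collar S [0.53400004 0.09503926] rim z 0.11429294915298993
 inside 361 0.11070971816376762
body T [0.53835157 0.10049581] 793
body S [0.53478239 0.09574551] 2427
stone side T [0.52231301 0.09829404] 26
stone side S [0.52166981 0.09816882] 242
tamper T [ 0.4614 -0.3079  0.0481  0.3211  0.6214  0.006 ] 919 0.0027083627228571125 grip [ 0.4261 -0.32    0.1002] axis [-0.55052766 -0.18947661  0.81303008]
 rest (array([ 433.2, -267.6]), array([ 96.4, 201. ]), 29.8)
tamper S [ 0.4568 -0.3027  0.0462  0.1776  0.5467  0.1556] 784 0.002471175638555016 grip [ 0.4262 -0.3182  0.1002] axis [-0.4781095  -0.24328088  0.84393466]
 rest (array([ 474.4, -329.3]), array([ 90. , 360.8]), 34.0)
```

```bash
cat >> m.py <<'E'
def go(x,y,z,yaw=None):
    "offset (cm) and turn (deg) taking the grasp point to x,y,z; yaw = world angle of jaw axis, deg (mod 180)"
    s=get_state(); r=R.from_euler("xyz",s["ee_rot"]); cur=s["eef_pos"]+r.apply([0,0,.159])
    o=r.inv().apply(np.array([x,y,z])-cur)*100
    t=0
    if yaw is not None:
        j=r.apply([0,1,0]); t=-((yaw-np.degrees(np.arctan2(j[1],j[0]))+90)%180-90)
    print("grasp now",np.round(cur,4),"tilt",np.round(s["ee_rot"],3),"-> offset",np.round(o,2).tolist(),"turn",round(t,1),"q",np.round(s["q"],2).tolist(),"F",np.round(s["force"],1),"w",round(s["width"],4),"t",s["t"])
E
python3 - <<'E'
from fit import *
T=np.load("top0.npy"); S=np.load("side0.npy")
A=reg(T,385,480,225,310,.03,.2);B=reg(S,375,450,175,260,.03,.2)
for nm,P in dict(T=A,S=B,TS=np.vstack([A,B])).items():
    g=lambda p:np.array([*p,np.pi/6,0])
    p=np.array([.458,-.305,.047,.38])
    for i in range(6):
        Q=P[np.abs(tamper_sdf(g(p),P))<.01]
        # drop rest points: those below face plane
        s=least_squares(lambda p:tamper_sdf(g(p),Q),p,loss="soft_l1",f_scale=.0015,x_scale=[.01,.01,.01,.1]);p=s.x
    Rm=R.from_euler("ZYX",[p[3],-np.pi/6,0]); print(nm,np.round(p,4),np.degrees(p[3]),len(Q),np.median(abs(s.fun)),"grip",np.round(p[:3]+Rm.apply([0,0,.064]),4))
go(.522,.098,.23,109.7)
E
```

```text
T [ 0.4555 -0.3111  0.0455  0.3031] 17.364054544341233 817 0.0017268252950299566 grip [ 0.4249 -0.3207  0.1009]
S [ 0.4546 -0.3071  0.0448  0.3959] 22.68199842929999 716 0.001779277480288395 grip [ 0.4251 -0.3194  0.1003]
TS [ 0.455  -0.3093  0.0451  0.338 ] 19.36385450411635 1533 0.0018369589353100504 grip [ 0.4248 -0.3199  0.1006]
grasp now [ 0.2768 -0.6152  0.2448] tilt [ 3.14  -0.    -2.719] -> offset [-51.62, 54.98, 1.56] turn 4.5 q [-0.86, 0.36, 0.01, -0.0, -1.22, -0.29] F [-0.4 -0.1  0.8] w 0.0877 t 0.1
```

Call:
{"name": "send_rows", "arguments": {"motion": [{"offset": [-5, 5.3, 0], "turn": 4.5}, {"offset": [-25, 26.5, 0], "turn": 4.5}, {"offset": [-51.6, 55, 0], "turn": 4.5}, {"offset": [-51.6, 55, 0], "turn": 4.5}, {"offset": [-51.6, 55, 0], "turn": 4.5}, {"offset": [-51.6, 55, 0], "turn": 4.5}, {"offset": [-51.6, 55, 0], "turn": 4.5}, {"offset": [-51.6, 55, 0], "turn": 4.5}], "hand": 1}}

```text
t: 0.9
eef_pos: [0.407, -0.2353, 0.4046]
ee_rot: [3.142, 0.0, -2.798]
force: [1.6, -0.3, -0.1]
width: 0.0878
```

```bash
python3 -c "
from m import *
go(.522,.098,.23,109.7)"
```

```text
grasp now [ 0.407  -0.2353  0.2456] tilt [ 3.142  0.    -2.798] -> offset [-22.07, 27.5, 1.57] turn 0.0 q [-0.1, 0.01, -0.42, -0.0, -1.13, -1.12] F [ 1.6 -0.3 -0.1] w 0.0878 t 0.9
```

Call:
{"name": "send_rows", "arguments": {"motion": [{"offset": [-22, 27.5, 0], "turn": 0}, {"offset": [-22, 27.5, 0], "turn": 0}, {"offset": [-22, 27.5, 0], "turn": 0}, {"offset": [-22, 27.5, 0], "turn": 0}, {"offset": [-22, 27.5, 0], "turn": 0}, {"offset": [-22, 27.5, 0], "turn": 0}, {"offset": [-22, 27.5, 0], "turn": 0}, {"offset": [-22, 27.5, 0], "turn": 0}]}}

```text
t: 1.7
eef_pos: [0.5227, 0.1003, 0.4039]
ee_rot: [-3.142, -0.0, -2.794]
force: [-2.0, -1.5, -0.4]
width: 0.0874
```

```bash
python3 -c "
from m import *
go(.522,.098,.139,109.7)
d=grab_frame('side'); cv2.imwrite('pics/s1.png',d['frame'][120:420,120:520]); P=cloud(d)
a=reg(P,240,325,235,320,.125,.15); a=a[np.hypot(a[:,0]-.521,a[:,1]-.099)<.03]; print(len(a),a.mean(0) if len(a) else 0)"
```

```text
grasp now [0.5226 0.1003 0.2449] tilt [-3.142 -0.    -2.794] -> offset [0.14, -0.19, 10.59] turn 0.2 q [0.56, 0.12, -0.3, -0.0, -1.14, -1.78] F [-2.  -1.5 -0.4] w 0.0874 t 1.7
171 [0.51500041 0.10789901 0.13770402]
```

Call:
{"name": "send_rows", "arguments": {"motion": [{"offset": [0.1, -0.2, 3], "turn": 0}, {"offset": [0.1, -0.2, 6], "turn": 0}, {"offset": [0.1, -0.2, 9], "turn": 0}, {"offset": [0.1, -0.2, 10.5], "turn": 0}, {"offset": [0.1, -0.2, 10.5], "turn": 0}, {"offset": [0.1, -0.2, 10.5], "turn": 0}]}}

```text
t: 2.35
eef_pos: [0.5211, 0.0931, 0.3001]
ee_rot: [-3.141, -0.0, -2.798]
force: [0.6, 0.7, 0.6]
width: 0.088
```

Call:
{"name": "send_rows", "arguments": {"motion": [{"offset": [0, 0, 0], "turn": 0}, {"offset": [0, 0, 0], "turn": 0}, {"offset": [0, 0, 0], "turn": 0}, {"offset": [0, 0, 0], "turn": 0}, {"offset": [0, 0, 0], "turn": 0}, {"offset": [0, 0, 0], "turn": 0}], "hand": -1, "squeeze": 12}}

```text
t: 2.95
eef_pos: [0.521, 0.0936, 0.2998]
ee_rot: [3.142, 0.0, -2.797]
force: [0.4, -0.3, -0.6]
width: 0.0452
```

```bash
python3 -c "
from m import *
go(.472,.313,.25,95.5)"
```

```text
grasp now [0.521  0.0937 0.1408] tilt [ 3.142  0.    -2.797] -> offset [-2.79, 22.3, -10.92] turn 14.2 q [0.55, 0.22, -0.45, -0.0, -0.9, -1.78] F [ 0.4 -0.3 -0.6] w 0.0452 t 2.95
```

Call:
{"name": "send_rows", "arguments": {"motion": [{"offset": [0, 0.4, 0], "turn": 0}, {"offset": [0, 0.4, 0], "turn": 0}, {"offset": [0, 0.4, 0], "turn": 0}, {"offset": [0, 0.4, 0], "turn": 0}, {"offset": [0, 0.4, 0], "turn": 0}, {"offset": [0, 0.4, 0], "turn": 0}]}}

```text
t: 3.55
eef_pos: [0.5197, 0.0974, 0.2997]
ee_rot: [3.142, 0.0, -2.797]
force: [-0.5, 0.7, -0.5]
width: 0.0295
```

```bash
python3 -c "
from m import *
go(.472,.313,.25,95.5)"
```

```text
grasp now [0.5197 0.0974 0.1407] tilt [ 3.142  0.    -2.797] -> offset [-2.79, 21.91, -10.93] turn 14.2 q [0.56, 0.22, -0.45, -0.0, -0.9, -1.78] F [-0.5  0.7 -0.5] w 0.0295 t 3.55
```

Gripped (29.5 mm). Lift and carry it to the tray.

Call:
{"name": "send_rows", "arguments": {"motion": [{"offset": [0, 0, -2], "turn": 0}, {"offset": [0, 0, -5], "turn": 0}, {"offset": [-0.5, 4, -9], "turn": 5}, {"offset": [-1.2, 8.5, -9], "turn": 12}, {"offset": [-1.8, 13, -9], "turn": 14.2}, {"offset": [-2.3, 17.5, -9], "turn": 14.2}, {"offset": [-2.8, 21.9, -9], "turn": 14.2}, {"offset": [-2.8, 21.9, -9], "turn": 14.2}]}}

```text
t: 4.35
eef_pos: [0.4711, 0.3171, 0.3892]
ee_rot: [3.141, 0.0, -3.041]
force: [-0.4, -0.1, -1.0]
width: 0.0296
```

Call:
{"name": "send_rows", "arguments": {"motion": [{"offset": [0, 0, 0], "turn": 0}, {"offset": [0, 0, 0], "turn": 0}, {"offset": [0, 0, 0], "turn": 0}, {"offset": [0, 0, 0], "turn": 0}]}}

```text
t: 4.75
eef_pos: [0.4724, 0.312, 0.3898]
ee_rot: [3.142, 0.0, -3.047]
force: [0.4, 0.2, -0.5]
width: 0.0295
```

```bash
python3 - <<'E'
from fit import *
go(.472,.313,.037,95.5)
d=grab_frame('side'); cv2.imwrite('pics/s2.png',d['frame'][100:460,100:460]); P=cloud(d);np.save('s2.npy',P)
d=grab_frame('top'); cv2.imwrite('pics/t2.png',d['frame']);np.save('t2.npy',cloud(d))
E
```

```text
grasp now [0.4724 0.312  0.2308] tilt [ 3.142  0.    -3.047] -> offset [0.03, 0.1, 19.38] turn -0.1 q [0.93, 0.19, -0.25, 0.0, -1.13, -2.41] F [ 0.4  0.2 -0.5] w 0.0295 t 4.75
```

View pics/s2.png

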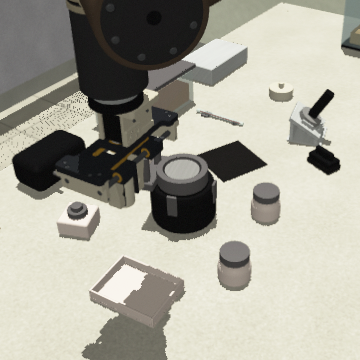

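The plate is now clear and empty (crop (185,170)), and the tray (138,290) is below the gripper, with the stone hidden between the fingers (width 29.5 mm). Lowering.

Call:
{"name": "send_rows", "arguments": {"motion": [{"offset": [0, 0.1, 4], "turn": 0}, {"offset": [0, 0.1, 8], "turn": 0}, {"offset": [0, 0.1, 12], "turn": 0}, {"offset": [0, 0.1, 15], "turn": 0}, {"offset": [0, 0.1, 17], "turn": 0}, {"offset": [0, 0.1, 18.5], "turn": 0}, {"offset": [0, 0.1, 19.2], "turn": 0}, {"offset": [0, 0.1, 19.5], "turn": 0}]}}

```text
t: 5.65
eef_pos: [0.4721, 0.3137, 0.1942]
ee_rot: [-3.141, -0.001, -3.046]
force: [-0.5, -0.2, 0.6]
width: 0.0296
```

Call:
{"name": "send_rows", "arguments": {"motion": [{"offset": [0, 0, 0], "turn": 0}, {"offset": [0, 0, 0], "turn": 0}, {"offset": [0, 0, 0], "turn": 0}]}}

```text
t: 5.95
eef_pos: [0.4722, 0.3142, 0.1956]
ee_rot: [3.14, 0.001, -3.045]
force: [-0.0, 1.0, -0.3]
width: 0.0298
```

```bash
python3 - <<'E'
from fit import *
go(.472,.313,.034,95.5)
T=np.load("t2.npy"); S=np.load("s2.npy")
res=[]
for nm,A in dict(T=reg(T,225,300,190,275,.1,.122),S=reg(S,235,325,230,320,.1,.122)).items():
    r0=np.hypot(A[:,0]-.533,A[:,1]-.096); A=A[r0<.058]
    def f(c):
        r=np.hypot(A[:,0]-c[0],A[:,1]-c[1]); z=A[:,2]; return np.where(z>.1128,np.maximum(np.abs(r-.0435)-.0065,0),np.where(r<.043,np.maximum(r-.034,0),.0))
    s=least_squares(f,[.533,.096],loss="soft_l1",f_scale=.002); 
    rim=A[A[:,2]>.1128]
    r=np.hypot(*(A[:,:2]-s.x).T); pl=A[r<.028]
    print(nm,s.x,s.cost,len(A),"plate z",np.median(pl[:,2]),"circ rim",circ(rim), "plate-ish centroid",A[(A[:,2]<.1128)&(r<.04)].mean(0))
E
```

```text
grasp now [0.4724 0.3144 0.0366] tilt [ 3.140e+00  1.000e-03 -3.045e+00] -> offset [0.05, -0.14, 0.26] turn 0.0 q [0.93, 0.4, -0.47, 0.0, -0.69, -2.41] F [-0.   1.  -0.3] w 0.0298 t 5.95
T [0.53385929 0.09732578] 0.0047781407589440675 1478 plate z 0.11072643993116404 circ rim (array([532. ,  96.3]), 50.1) plate-ish centroid [0.53315135 0.09727555 0.10957738]
S [0.53226781 0.09610587] 0.0007972053553258785 1537 plate z 0.11026528997018137 circ rim (array([530. ,  97.4]), 51.2) plate-ish centroid [0.53341326 0.0946785  0.11006837]
```

Call:
{"name": "send_rows", "arguments": {"motion": [{"offset": [0, 0, 0.2], "turn": 0}, {"offset": [0, 0, 0.2], "turn": 0}, {"offset": [0, 0, 0.2], "turn": 0}]}}

```text
t: 6.25
eef_pos: [0.472, 0.3141, 0.1929]
ee_rot: [3.141, 0.0, -3.045]
force: [-0.8, 1.0, 0.5]
width: 0.0301
```

Call:
{"name": "send_rows", "arguments": {"motion": [{"offset": [0, 0, 0], "turn": 0}, {"offset": [0, 0, 0], "turn": 0}, {"offset": [0, 0, 0], "turn": 0}, {"offset": [0, 0, 0], "turn": 0}, {"offset": [0, 0, 0], "turn": 0}, {"offset": [0, 0, 0], "turn": 0}], "hand": 0}}

```text
t: 6.85
eef_pos: [0.472, 0.314, 0.1926]
ee_rot: [-3.142, -0.0, -3.045]
force: [-0.0, -0.1, -0.2]
width: 0.0438
```

Call:
{"name": "send_rows", "arguments": {"motion": [{"offset": [0, 0, -2], "turn": 0}, {"offset": [0, 0, -5], "turn": 0}, {"offset": [0, 0, -10], "turn": 0}, {"offset": [0, 0, -15], "turn": 0}, {"offset": [0, 0, -20], "turn": 0}, {"offset": [0, 0, -20], "turn": 0}, {"offset": [0, 0, -20], "turn": 0}]}}

```text
t: 7.55
eef_pos: [0.4719, 0.314, 0.3944]
ee_rot: [3.139, 0.002, -3.045]
force: [-0.1, -0.4, -1.3]
width: 0.0437
```

```bash
python3 - <<'E'
from fit import *
d=grab_frame('side'); cv2.imwrite('pics/s3.png',d['frame'][100:460,100:460]); P=cloud(d)
a=reg(P,180,295,300,430,.03,.08); a=a[(np.abs(a[:,1]-.313)<.05)&(np.abs(a[:,0]-.472)<.06)]; print("stone",len(a),a.mean(0),a.max(0))
go(.425,-.320,.24,109.4)
E
```

```text
stone 357 [0.46935609 0.3186663  0.04838359] [0.48803158 0.33069364 0.06546594]
grasp now [0.4717 0.3138 0.2338] tilt [ 3.141  0.    -3.045] -> offset [10.73, -62.64, -0.67] turn -13.9 q [0.93, 0.19, -0.25, -0.0, -1.13, -2.41] F [-0.2 -0.7 -0.5] w 0.0437 t 7.6
```

The stone stands in the tray (top at 65 mm, near its centre). On to the tamper.

Call:
{"name": "send_rows", "arguments": {"motion": [{"offset": [5.3, -31, -0.7], "turn": -7}, {"offset": [10.7, -62.6, -0.7], "turn": -13.9}, {"offset": [10.7, -62.6, -0.7], "turn": -13.9}, {"offset": [10.7, -62.6, -0.7], "turn": -13.9}, {"offset": [10.7, -62.6, -0.7], "turn": -13.9}, {"offset": [10.7, -62.6, -0.7], "turn": -13.9}, {"offset": [10.7, -62.6, -0.7], "turn": -13.9}, {"offset": [10.7, -62.6, -0.7], "turn": -13.9}], "hand": 0.5}}

```text
t: 8.4
eef_pos: [0.4418, -0.0868, 0.3961]
ee_rot: [3.141, -0.002, -2.802]
force: [1.5, 0.2, 0.6]
width: 0.0656
```

```bash
python3 -c "
from m import *
go(.425,-.320,.24,109.4)"
```

```text
grasp now [ 0.4415 -0.0868  0.2371] tilt [ 3.141e+00 -2.000e-03 -2.802e+00] -> offset [9.32, -21.44, -0.27] turn 0.1 q [0.25, -0.01, -0.47, -0.0, -1.12, -1.48] F [1.5 0.2 0.6] w 0.0656 t 8.4
```

Call:
{"name": "send_rows", "arguments": {"motion": [{"offset": [9.3, -21.4, 0], "turn": 0}, {"offset": [9.3, -21.4, 0], "turn": 0}, {"offset": [9.3, -21.4, 0], "turn": 0}, {"offset": [9.3, -21.4, 0], "turn": 0}, {"offset": [9.3, -21.4, 0], "turn": 0}, {"offset": [9.3, -21.4, 0], "turn": 0}, {"offset": [9.3, -21.4, 0], "turn": 0}, {"offset": [9.3, -21.4, 0], "turn": 0}]}}

```text
t: 9.2
eef_pos: [0.4262, -0.3171, 0.3963]
ee_rot: [3.14, -0.001, -2.802]
force: [0.0, -0.0, -0.7]
width: 0.066
```

Call:
{"name": "send_rows", "arguments": {"motion": [{"offset": [0, 0, 0], "turn": 0}, {"offset": [0, 0, 0], "turn": 0}]}}

```text
t: 9.4
eef_pos: [0.4265, -0.3167, 0.3974]
ee_rot: [-3.141, 0.0, -2.801]
force: [0.2, -0.2, 0.2]
width: 0.0656
```

```bash
python3 -c "
from m import *
go(.425,-.320,.10,109.4)"
```

```text
grasp now [ 0.4266 -0.3167  0.2384] tilt [-3.141  0.    -2.801] -> offset [0.26, -0.25, 13.84] turn 0.1 q [-0.27, 0.13, -0.31, -0.0, -1.13, -0.96] F [ 0.2 -0.2  0.2] w 0.0656 t 9.4
```

Call:
{"name": "send_rows", "arguments": {"motion": [{"offset": [0.3, -0.25, 4], "turn": 0}, {"offset": [0.3, -0.25, 8], "turn": 0}, {"offset": [0.3, -0.25, 11], "turn": 0}, {"offset": [0.3, -0.25, 13], "turn": 0}, {"offset": [0.3, -0.25, 13.8], "turn": 0}, {"offset": [0.3, -0.25, 13.8], "turn": 0}, {"offset": [0.3, -0.25, 13.8], "turn": 0}]}}

```text
t: 10.1
eef_pos: [0.4249, -0.321, 0.2604]
ee_rot: [-3.141, 0.001, -2.802]
force: [0.1, -0.1, -0.1]
width: 0.0659
```

```bash
python3 -c "
from m import *
go(.425,-.320,.10,109.4)
d=grab_frame('side'); cv2.imwrite('pics/s4.png',cv2.resize(d['frame'][120:300,320:560],None,fx=2.5,fy=2.5))"
```

```text
grasp now [ 0.4251 -0.3211  0.1014] tilt [-3.141e+00  1.000e-03 -2.802e+00] -> offset [-0.02, 0.11, 0.14] turn 0.1 q [-0.28, 0.27, -0.49, 0.0, -0.81, -0.95] F [ 0.1 -0.1 -0.1] w 0.0659 t 10.1
```

View pics/s4.png

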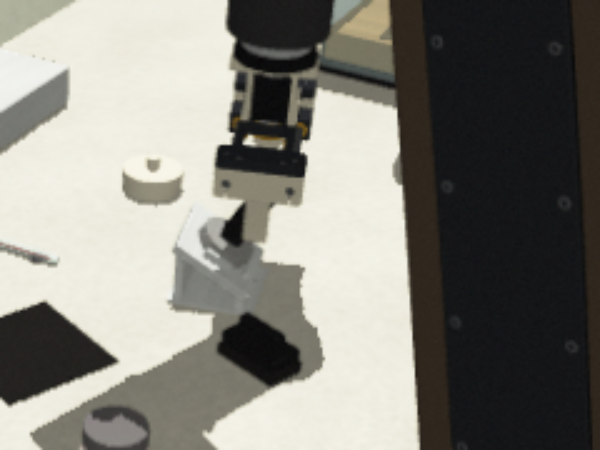

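The near finger at (255,215) covers the handle's upper part and the handle base shows at (235,230), so the jaws straddle the handle. Closing.

Call:
{"name": "send_rows", "arguments": {"motion": [{"offset": [0, 0.1, 0.1], "turn": 0}, {"offset": [0, 0.1, 0.1], "turn": 0}, {"offset": [0, 0.1, 0.1], "turn": 0}, {"offset": [0, 0.1, 0.1], "turn": 0}, {"offset": [0, 0.1, 0.1], "turn": 0}, {"offset": [0, 0.1, 0.1], "turn": 0}, {"offset": [0, 0.1, 0.1], "turn": 0}, {"offset": [0, 0.1, 0.1], "turn": 0}], "hand": -1, "squeeze": 30}}

```text
t: 10.95
eef_pos: [0.424, -0.3203, 0.2583]
ee_rot: [-3.141, -0.0, -2.803]
force: [-0.9, -3.7, -0.4]
width: 0.0226
```

Call:
{"name": "send_rows", "arguments": {"motion": [{"offset": [0, 0, 0], "turn": 0}, {"offset": [0, 0, 0], "turn": 0}, {"offset": [0, 0, 0], "turn": 0}, {"offset": [0, 0, 0], "turn": 0}]}}

```text
t: 11.35
eef_pos: [0.424, -0.3203, 0.2584]
ee_rot: [-3.141, 0.0, -2.803]
force: [-0.4, -5.0, -1.0]
width: 0.0224
```

```bash
python3 -c "
from m import *
a=np.radians(19.4); d=.06*np.array([-.5*np.cos(a),-.5*np.sin(a),.866])
s=get_state(); r=R.from_euler('xyz',s['ee_rot']); g=s['eef_pos']+r.apply([0,0,.159])
go(*(g+d),109.4)"
```

```text
grasp now [ 0.424  -0.3203  0.0994] tilt [-3.141  0.    -2.803] -> offset [3.0, -0.0, -5.2] turn 0.0 q [-0.28, 0.27, -0.49, 0.0, -0.81, -0.95] F [-0.4 -5.  -1. ] w 0.0224 t 11.35
```

Call:
{"name": "send_rows", "arguments": {"motion": [{"offset": [0, -0.1, 0], "turn": 0}, {"offset": [0.3, -0.1, -0.52], "turn": 0}, {"offset": [0.8, -0.1, -1.39], "turn": 0}, {"offset": [1.5, -0.1, -2.6], "turn": 0}, {"offset": [2.3, -0.1, -3.98], "turn": 0}, {"offset": [3, -0.1, -5.2], "turn": 0}, {"offset": [3, -0.1, -8], "turn": 0}, {"offset": [3, -0.1, -8], "turn": 0}]}}

```text
t: 12.15
eef_pos: [0.3964, -0.3317, 0.3426]
ee_rot: [-3.137, 0.005, -2.802]
force: [-0.1, -0.8, -3.5]
width: 0.0218
```

```bash
cat > look.py <<'E'
from fit import *
import sys
def see(tag,guess,box=.12,view=False):
    P=[];
    for n in("side","top"):
        d=grab_frame(n); cv2.imwrite(f"pics/{tag}_{n}.png",d["frame"]); q=cloud(d).reshape(-1,3); q=q[np.isfinite(q[:,0])]
        q=q[np.linalg.norm(q-np.array(guess[:3])-[0,0,.04],axis=1)<box]; q=q[q[:,2]>.008]; P.append(q)
    return P
E
python3 - <<'E'
from look import *
s=get_state(); r=R.from_euler('xyz',s['ee_rot']); g=s['eef_pos']+r.apply([0,0,.159])
a=np.radians(19.4); ax=np.array([-.5*np.cos(a),-.5*np.sin(a),.866]); f=g-.064*ax
P=see("t5",f)
for Q in P:
    Q=Q[Q[:,2]<g[2]-.02]
    p,n,e=fit_tamper(Q,[*f,a,.52,0]); Rm=R.from_euler("ZYX",[p[3],-p[4],p[5]]); print(np.round(p,3),n,e,"axis",Rm.apply([0,0,1]))
I=cv2.imread("pics/t5_side.png"); cv2.imwrite("pics/t5c.png",cv2.resize(I[100:300,320:560],None,fx=2,fy=2))
go(.552,-.1127,.2,109.4)
E
```

```text
[ 0.429 -0.321  0.129  0.43   0.513 -0.06 ] 344 0.001029336100336758 axis [-0.46987479 -0.14977768  0.86993352]
[ 0.427 -0.322  0.128  0.339  0.52   0.   ] 0 nan axis [-0.4686686  -0.16504427  0.86781918]
grasp now [ 0.3959 -0.331   0.1802] tilt [-3.141e+00  2.000e-03 -2.803e+00] -> offset [-21.98, 15.4, -1.95] turn 0.0 q [-0.32, 0.15, -0.43, -0.0, -0.99, -0.92] F [-0.6 -0.1 -4.9] w 0.022 t 12.25
  return _methods._mean(a, axis=axis, dtype=dtype,
  ret = ret.dtype.type(ret / rcount)
```

View pics/t5c.png

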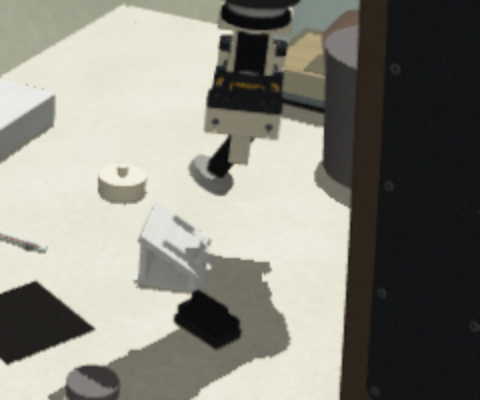

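The tamper hangs clear of the rest, still at about 30° (crop (215,170)). Carry it over the mat, aiming 36 mm short of the centre for the tip-up.

Call:
{"name": "send_rows", "arguments": {"motion": [{"offset": [-3, 2.5, 0], "turn": 0}, {"offset": [-6.5, 5.5, 0], "turn": 0}, {"offset": [-10, 8.5, 0], "turn": 0}, {"offset": [-13.5, 11.5, 0], "turn": 0}, {"offset": [-16.5, 14, 1], "turn": 0}, {"offset": [-18.4, 15.4, 3], "turn": 0}, {"offset": [-18.4, 15.4, 5], "turn": 0}, {"offset": [-18.4, 15.4, 7], "turn": 0}]}}

```text
t: 13.05
eef_pos: [0.5181, -0.1236, 0.2665]
ee_rot: [3.141, -0.002, -2.801]
force: [-0.3, -0.8, -4.2]
width: 0.0222
```

Call:
{"name": "send_rows", "arguments": {"motion": [{"offset": [0, 0, 0], "turn": 0}, {"offset": [0, 0, 0], "turn": 0}, {"offset": [0, 0, 0], "turn": 0}]}}

```text
t: 13.35
eef_pos: [0.5186, -0.1248, 0.2691]
ee_rot: [-3.141, 0.001, -2.803]
force: [-0.2, -0.1, -2.6]
width: 0.0223
```

```bash
python3 - <<'E'
from look import *
a=np.radians(19.4); go(.552-.036*np.cos(a),-.1127-.036*np.sin(a),.0735,109.4)
s=get_state(); r=R.from_euler('xyz',s['ee_rot']); g=s['eef_pos']+r.apply([0,0,.159])
ax=np.array([-.5*np.cos(a),-.5*np.sin(a),.866]); f=g-.064*ax
P=see("t6",f)
for Q in P[:1]:
    Q=Q[Q[:,2]<g[2]-.02]
    p,n,e=fit_tamper(Q,[*f,a,.52,0]); Rm=R.from_euler("ZYX",[p[3],-p[4],p[5]]); print(np.round(p,3),n,e,"axis",Rm.apply([0,0,1]), "low",p[2]-.028*.5)
E
```

```text
grasp now [ 0.5188 -0.1248  0.1101] tilt [-3.141e+00  1.000e-03 -2.803e+00] -> offset [0.07, 0.04, 3.66] turn 0.0 q [0.13, 0.26, -0.48, 0.0, -0.83, -1.36] F [-0.2 -0.1 -2.6] w 0.0223 t 13.35
[ 0.547 -0.114  0.054  0.286  0.504  0.024] 380 0.0009137988910272992 axis [-0.45682854 -0.15918645  0.87519561] low 0.040128717731530476
```

Call:
{"name": "send_rows", "arguments": {"motion": [{"offset": [0, 0, 1.5], "turn": 0}, {"offset": [0, 0, 2.7], "turn": 0}, {"offset": [0, 0, 3.3], "turn": 0}, {"offset": [0, 0, 3.6], "turn": 0}, {"offset": [0, 0, 3.75], "turn": 0}, {"offset": [0, 0, 3.75], "turn": 0}, {"offset": [0, 0, 3.75], "turn": 0}]}}

```text
t: 14.15
eef_pos: [0.5182, -0.1247, 0.2312]
ee_rot: [-3.142, -0.0, -2.803]
force: [-2.6, -0.5, 0.9]
width: 0.0221
```

Edge contact made, about 4 N. Now tip it up about the edge with a light grip.

Call:
{"name": "send_rows", "arguments": {"motion": [{"offset": [0, 0, 0], "turn": 0}, {"offset": [-0.6, 0, 0], "turn": 0}, {"offset": [-1.2, 0, 0], "turn": 0}, {"offset": [-1.8, 0, 0.04], "turn": 0}, {"offset": [-2.4, 0, 0.15], "turn": 0}, {"offset": [-3.0, 0, 0.32], "turn": 0}, {"offset": [-3.6, 0, 0.54], "turn": 0}, {"offset": [-3.6, 0, 0.6], "turn": 0}], "squeeze": 8}}

```text
t: 14.95
eef_pos: [0.5533, -0.1123, 0.2249]
ee_rot: [-3.141, 0.0, -2.802]
force: [-3.0, 0.4, 6.8]
width: 0.0219
```

```bash
python3 - <<'E'
from look import *
a=np.radians(19.4); go(.552,-.1127,.068,109.4)
s=get_state(); r=R.from_euler('xyz',s['ee_rot']); g=s['eef_pos']+r.apply([0,0,.159])
f=g-[0,0,.064]
P=see("t7",f)
for Q in P[:1]:
    Q=Q[Q[:,2]<g[2]-.02]
    p,n,e=fit_tamper(Q,[*f,a,.1,0]); Rm=R.from_euler("ZYX",[p[3],-p[4],p[5]]); print(np.round(p,3),n,e,"axis",Rm.apply([0,0,1]))
I=cv2.imread("pics/t7_side.png"); cv2.imwrite("pics/t7c.png",cv2.resize(I[150:320,250:450],None,fx=2.5,fy=2.5))
E
```

```text
grasp now [ 0.5534 -0.1123  0.0659] tilt [-3.141  0.    -2.802] -> offset [0.15, 0.01, -0.21] turn 0.1 q [0.15, 0.36, -0.45, 0.0, -0.76, -1.38] F [-3.   0.4  6.8] w 0.0219 t 14.95
[ 0.549 -0.112  0.004  0.228 -0.015  0.006] 339 0.000998664649457904 axis [ 0.01591977 -0.00270631  0.99986961]
```

View pics/t7c.png

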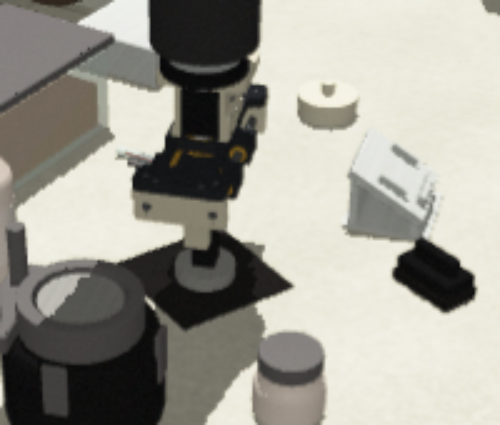

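The tamper stands upright on the mat (disc at (205,268), fitted tilt about 1°). Release so it settles flat, recentre, then regrip firmly.

Call:
{"name": "send_rows", "arguments": {"motion": [{"offset": [0, 0, -0.2], "turn": 0}, {"offset": [0, 0, -0.2], "turn": 0}, {"offset": [0.3, 0, -0.2], "turn": 0}, {"offset": [0.3, 0, -0.2], "turn": 0}, {"offset": [0.3, 0, -0.2], "turn": 0}, {"offset": [0.3, 0, -0.2], "turn": 0}], "hand": -0.1}}

```text
t: 15.65
eef_pos: [0.5494, -0.1136, 0.2268]
ee_rot: [-3.142, 0.0, -2.803]
force: [0.3, 0.3, -0.4]
width: 0.0395
```

Call:
{"name": "send_rows", "arguments": {"motion": [{"offset": [0, 0, 0], "turn": 0}, {"offset": [0, 0, 0], "turn": 0}, {"offset": [0, 0, 0], "turn": 0}, {"offset": [0, 0, 0], "turn": 0}, {"offset": [0, 0, 0], "turn": 0}, {"offset": [0, 0, 0], "turn": 0}, {"offset": [0, 0, 0], "turn": 0}], "hand": -1, "squeeze": 50}}

```text
t: 16.35
eef_pos: [0.5495, -0.1136, 0.2268]
ee_rot: [3.142, 0.0, -2.803]
force: [0.1, -0.1, -0.6]
width: 0.0221
```

```bash
python3 - <<'E'
from look import *
a=np.radians(19.4); go(.5325,.0965,.25,109.4)
s=get_state(); r=R.from_euler('xyz',s['ee_rot']); g=s['eef_pos']+r.apply([0,0,.159])
f=g-[0,0,.064]
P=see("t8",f)
for Q in P[:1]:
    Q=Q[Q[:,2]<g[2]-.02]
    p,n,e=fit_tamper(Q,[*f,a,.0,0]); Rm=R.from_euler("ZYX",[p[3],-p[4],p[5]]); print(np.round(p,4),n,e,"axis",Rm.apply([0,0,1]))
E
```

```text
grasp now [ 0.5495 -0.1136  0.0678] tilt [ 3.142  0.    -2.803] -> offset [-5.39, 20.38, -18.22] turn 0.0 q [0.14, 0.35, -0.46, -0.0, -0.76, -1.38] F [ 0.1 -0.1 -0.6] w 0.0221 t 16.35
[ 0.5489 -0.1129  0.0038  0.3306 -0.0088  0.004 ] 345 0.0009180246159216903 axis [ 9.62058261e-03 -8.89334501e-04  9.99953326e-01]
```

Call:
{"name": "send_rows", "arguments": {"motion": [{"offset": [0, 0, -2], "turn": 0}, {"offset": [0, 0, -6], "turn": 0}, {"offset": [0, 0, -10], "turn": 0}, {"offset": [0, 0, -14], "turn": 0}, {"offset": [-1, 4, -16], "turn": 0}, {"offset": [-2, 7.5, -17], "turn": 0}, {"offset": [-3, 11, -17], "turn": 0}, {"offset": [-4, 15, -17], "turn": 0}]}}

```text
t: 17.25
eef_pos: [0.5366, 0.0421, 0.3967]
ee_rot: [3.141, -0.0, -2.804]
force: [0.5, 0.7, -4.4]
width: 0.0219
```

Call:
{"name": "send_rows", "arguments": {"motion": [{"offset": [-0.7, 2.5, 0], "turn": 0}, {"offset": [-1.2, 4.5, 0], "turn": 0}, {"offset": [-1.4, 5.4, 0], "turn": 0}, {"offset": [-1.4, 5.4, 0], "turn": 0}, {"offset": [-1.4, 5.4, 0], "turn": 0}, {"offset": [-1.4, 5.4, 0], "turn": 0}]}}

```text
t: 17.85
eef_pos: [0.5325, 0.0959, 0.3966]
ee_rot: [-3.142, -0.001, -2.803]
force: [-0.3, -0.5, -4.4]
width: 0.0218
```

```bash
python3 - <<'E'
from look import *
a=np.radians(19.4); go(.5325,.0965,.177,109.4)
s=get_state(); r=R.from_euler('xyz',s['ee_rot']); g=s['eef_pos']+r.apply([0,0,.159])
f=g-[0,0,.064]
P=see("t9",f)
for Q in P[:1]:
    Q=Q[(Q[:,2]<g[2]-.02)&(Q[:,2]>.15)]
    p,n,e=fit_tamper(Q,[*f,a,.0,0]); Rm=R.from_euler("ZYX",[p[3],-p[4],p[5]]); print(np.round(p,4),n,e,"axis",Rm.apply([0,0,1]))
I=cv2.imread("pics/t9_side.png"); cv2.imwrite("pics/t9c.png",cv2.resize(I[100:350,180:430],None,fx=2,fy=2))
E
```

```text
grasp now [0.5324 0.0959 0.2376] tilt [-3.142e+00 -1.000e-03 -2.803e+00] -> offset [-0.03, 0.05, 6.06] turn -0.0 q [0.54, 0.14, -0.3, -0.0, -1.13, -1.77] F [-0.3 -0.5 -4.4] w 0.0218 t 17.85
[ 0.5325  0.0965  0.1733  0.3063 -0.006   0.0021] 577 0.0007074709365506755 axis [ 6.33786085e-03 -1.65451515e-04  9.99979902e-01]
```

View pics/t9c.png

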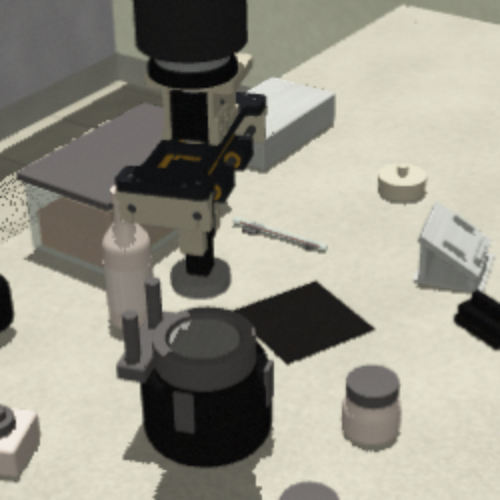

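The tamper hangs upright (disc at (201,278)) right above the plate (205,335). Face is at z 0.1735, so contact is due about 6.25 cm down and the stop at 7.65 cm.

Call:
{"name": "send_rows", "arguments": {"motion": [{"offset": [0, 0, 2], "turn": 0}, {"offset": [0, 0, 4], "turn": 0}, {"offset": [0, 0, 5], "turn": 0}, {"offset": [0, 0, 5.7], "turn": 0}, {"offset": [0, 0, 6.2], "turn": 0}, {"offset": [0, 0, 6.6], "turn": 0}, {"offset": [0, 0, 6.9], "turn": 0}, {"offset": [0, 0, 6.9], "turn": 0}]}}

```text
t: 18.75
eef_pos: [0.5327, 0.0967, 0.3283]
ee_rot: [-3.141, 0.001, -2.802]
force: [-1.7, -1.9, 2.5]
width: 0.0218
```

Call:
{"name": "send_rows", "arguments": {"motion": [{"offset": [0, 0, 0.25], "turn": 0}, {"offset": [0, 0, 0.5], "turn": 0}, {"offset": [0, 0, 0.7], "turn": 0}, {"offset": [0, 0, 0.7], "turn": 0}, {"offset": [0, 0, 0.7], "turn": 0}]}}

```text
t: 19.25
eef_pos: [0.5328, 0.0967, 0.3212]
ee_rot: [-3.141, 0.001, -2.802]
force: [-0.8, -1.6, 5.4]
width: 0.0214
```

```bash
python3 -c "
from m import *
go(.5325,.0965,.161,109.4); print(get_state()['moment'])"
```

```text
grasp now [0.5329 0.0967 0.1622] tilt [-3.141e+00  1.000e-03 -2.802e+00] -> offset [0.04, -0.01, 0.12] turn 0.0 q [0.54, 0.21, -0.4, 0.0, -0.96, -1.77] F [-0.8 -1.6  5.4] w 0.0214 t 19.25
[-1.00309113  0.61378413  0.02918869]
```

Call:
{"name": "send_rows", "arguments": {"motion": [{"offset": [0, 0, 0.15], "turn": 0}, {"offset": [0, 0, 0.3], "turn": 0}, {"offset": [0, 0, 0.3], "turn": 0}]}}

```text
t: 19.55
eef_pos: [0.5328, 0.0968, 0.3195]
ee_rot: [-3.141, 0.001, -2.802]
force: [-5.5, -2.4, 16.0]
width: 0.0218
```

It has bottomed (net about 20 N, stiff stop). Hold and check.

Call:
{"name": "send_rows", "arguments": {"motion": [{"offset": [0, 0, 0], "turn": 0}, {"offset": [0, 0, 0], "turn": 0}, {"offset": [0, 0, 0], "turn": 0}, {"offset": [0, 0, 0], "turn": 0}, {"offset": [0, 0, 0], "turn": 0}, {"offset": [0, 0, 0], "turn": 0}, {"offset": [0, 0, 0], "turn": 0}, {"offset": [0, 0, 0], "turn": 0}]}}

```text
t: 20.35
eef_pos: [0.5328, 0.0967, 0.3195]
ee_rot: [-3.141, 0.002, -2.802]
force: [-4.9, -2.3, 15.2]
width: 0.0219
```

```bash
python3 - <<'E'
from look import *
a=np.radians(19.4); go(.5325,.0965,.161,109.4)
s=get_state(); print(s["moment"]); r=R.from_euler('xyz',s['ee_rot']); g=s['eef_pos']+r.apply([0,0,.159])
f=g-[0,0,.064]
P=see("t10",f,.13)
for Q in P[:1]:
    c=Q[(Q[:,2]>.112)&(Q[:,2]<.118)]; c=c[np.hypot(c[:,0]-.5325,c[:,1]-.0965)<.055]; print("rim z",np.median(c[:,2]))
    Q=Q[(Q[:,2]<g[2]-.012)&(Q[:,2]>.095)&(np.hypot(Q[:,0]-g[0],Q[:,1]-g[1])<.033)]
    p,n,e=fit_tamper(Q,[*f,a,.0,0],gate=.006); Rm=R.from_euler("ZYX",[p[3],-p[4],p[5]]); print(np.round(p,4),n,e,"axis",Rm.apply([0,0,1]))
E
```

```text
grasp now [0.533  0.0967 0.1605] tilt [-3.141e+00  2.000e-03 -2.802e+00] -> offset [0.06, -0.0, -0.05] turn 0.1 q [0.54, 0.21, -0.4, 0.0, -0.95, -1.77] F [-4.9 -2.3 15.2] w 0.0219 t 20.35
[-0.97537662  2.34437954 -0.01818563]
rim z 0.11404580554248323
[ 0.5329  0.0972  0.0961  0.3249 -0.0037 -0.0009] 468 0.0007384262841629565 axis [0.00318607 0.0020156  0.99999289]
```

Bottomed and level: face z ≈ 0.096, tilt < 0.01 rad, centred within about 1 mm. I'll relieve the small side load, hold a bit longer, then let it rise.

Call:
{"name": "send_rows", "arguments": {"motion": [{"offset": [0.1, 0, 0.05], "turn": 0}, {"offset": [0.1, 0, 0.05], "turn": 0}, {"offset": [0.1, 0, 0.05], "turn": 0}, {"offset": [0.1, 0, 0.05], "turn": 0}, {"offset": [0.1, 0, 0.05], "turn": 0}, {"offset": [0.1, 0, 0.05], "turn": 0}, {"offset": [0.1, 0, 0.05], "turn": 0}, {"offset": [0.1, 0, 0.05], "turn": 0}]}}

```text
t: 21.25
eef_pos: [0.5323, 0.0966, 0.3195]
ee_rot: [-3.141, 0.003, -2.802]
force: [-4.3, -2.3, 15.7]
width: 0.0219
```

Call:
{"name": "send_rows", "arguments": {"motion": [{"offset": [0, 0, -0.5], "turn": 0}, {"offset": [0, 0, -1], "turn": 0}, {"offset": [0, 0, -1.6], "turn": 0}, {"offset": [0, 0, -2.5], "turn": 0}, {"offset": [0, 0, -5], "turn": 0}, {"offset": [0, 0, -8], "turn": 0}, {"offset": [0, 0, -8], "turn": 0}, {"offset": [0, 0, -8], "turn": 0}]}}

```text
t: 22.05
eef_pos: [0.5311, 0.0965, 0.3971]
ee_rot: [3.14, -0.0, -2.803]
force: [0.6, -0.3, -4.5]
width: 0.0217
```

```bash
python3 - <<'E'
from look import *
a=np.radians(19.4); go(.552,-.1127,.23,109.4)
s=get_state(); r=R.from_euler('xyz',s['ee_rot']); g=s['eef_pos']+r.apply([0,0,.159])
f=g-[0,0,.064]
P=see("t11",f,.15)
for Q in P[:1]:
    pl=Q[(np.hypot(Q[:,0]-.5325,Q[:,1]-.0965)<.03)&(Q[:,2]<.125)]; print("plate z",len(pl),np.median(pl[:,2]))
    Q=Q[(Q[:,2]<g[2]-.02)&(Q[:,2]>.14)&(np.hypot(Q[:,0]-g[0],Q[:,1]-g[1])<.035)]
    p,n,e=fit_tamper(Q,[*f,a,.0,0]); Rm=R.from_euler("ZYX",[p[3],-p[4],p[5]]); print(np.round(p,4),n,e,"axis",Rm.apply([0,0,1]),"g",g)
E
```

```text
grasp now [0.531  0.0967 0.2381] tilt [ 3.14  -0.    -2.803] -> offset [4.98, -20.45, 0.78] turn 0.0 q [0.54, 0.14, -0.3, -0.0, -1.13, -1.77] F [ 0.6 -0.3 -4.5] w 0.0217 t 22.05
plate z 446 0.11031547063605213
[ 0.531   0.0975  0.1736  0.3012 -0.0039  0.0008] 578 0.0007323134596968145 axis [3.97692610e-03 3.97179949e-04 9.99992013e-01] g [0.5310299  0.0966889  0.23806274]
```

The plate is back up. Carry the tamper to the mat centre.

Call:
{"name": "send_rows", "arguments": {"motion": [{"offset": [0.8, -3.2, 0], "turn": 0}, {"offset": [1.8, -7.2, 0], "turn": 0}, {"offset": [2.8, -11.2, 0], "turn": 0}, {"offset": [3.7, -15.2, 0], "turn": 0}, {"offset": [4.5, -18.5, 0], "turn": 0}, {"offset": [5, -20.4, 1], "turn": 0}, {"offset": [5, -20.4, 5], "turn": 0}, {"offset": [5, -20.4, 9], "turn": 0}]}}

```text
t: 22.95
eef_pos: [0.5518, -0.1135, 0.3056]
ee_rot: [3.141, 0.0, -2.805]
force: [0.2, 0.1, -4.9]
width: 0.0217
```

Call:
{"name": "send_rows", "arguments": {"motion": [{"offset": [0, 0, 4], "turn": 0}, {"offset": [0, 0, 5], "turn": 0}, {"offset": [0, 0, 5], "turn": 0}, {"offset": [0, 0, 5], "turn": 0}]}}

```text
t: 23.35
eef_pos: [0.5532, -0.1125, 0.2585]
ee_rot: [-3.141, 0.001, -2.802]
force: [1.3, -0.1, -3.1]
width: 0.0219
```

```bash
python3 -c "
from m import *
go(.552,-.1127,.068,109.4)"
```

```text
grasp now [ 0.5534 -0.1126  0.0995] tilt [-3.141e+00  1.000e-03 -2.802e+00] -> offset [0.13, 0.04, 3.15] turn 0.1 q [0.15, 0.32, -0.42, 0.0, -0.83, -1.38] F [ 1.3 -0.1 -3.1] w 0.0219 t 23.35
```

Call:
{"name": "send_rows", "arguments": {"motion": [{"offset": [0.1, 0, 1.5], "turn": 0}, {"offset": [0.1, 0, 2.4], "turn": 0}, {"offset": [0.1, 0, 2.8], "turn": 0}, {"offset": [0.1, 0, 3.0], "turn": 0}, {"offset": [0.1, 0, 3.15], "turn": 0}, {"offset": [0.1, 0, 3.2], "turn": 0}, {"offset": [0.1, 0, 3.2], "turn": 0}, {"offset": [0.1, 0, 3.2], "turn": 0}]}}

```text
t: 24.15
eef_pos: [0.5517, -0.1129, 0.2268]
ee_rot: [-3.141, 0.001, -2.802]
force: [-2.8, 1.3, 5.7]
width: 0.0218
```

Seated on the mat. Relax, release and withdraw straight up.

Call:
{"name": "send_rows", "arguments": {"motion": [{"offset": [0, 0, -0.1], "turn": 0}, {"offset": [0, 0, -0.1], "turn": 0}, {"offset": [0, 0, -0.1], "turn": 0}, {"offset": [0, 0, -0.1], "turn": 0}, {"offset": [0, 0, -0.1], "turn": 0}, {"offset": [0, 0, -0.1], "turn": 0}, {"offset": [0, 0, -0.1], "turn": 0}], "hand": 0.1}}

```text
t: 24.85
eef_pos: [0.5513, -0.113, 0.2262]
ee_rot: [3.142, -0.0, -2.803]
force: [-0.6, -0.2, 0.0]
width: 0.0482
```

Call:
{"name": "send_rows", "arguments": {"motion": [{"offset": [0, 0, -2], "turn": 0}, {"offset": [0, 0, -5], "turn": 0}, {"offset": [0, 0, -9], "turn": 0}, {"offset": [0, 0, -13], "turn": 0}, {"offset": [0, 0, -16], "turn": 0}, {"offset": [0, 0, -16], "turn": 0}, {"offset": [0, 0, -16], "turn": 0}]}}

```text
t: 25.55
eef_pos: [0.5512, -0.1129, 0.3869]
ee_rot: [-3.142, 0.002, -2.803]
force: [0.9, 0.0, 0.2]
width: 0.0481
```

```bash
python3 - <<'E'
from look import *
a=np.radians(19.4); go(.552,-.1127,.24,109.4)
P=see("t12",[.552,-.1127,.004])
Q=P[0]; Q=Q[Q[:,2]<.11]
p,n,e=fit_tamper(Q,[.552,-.1127,.004,a,.0,0]); Rm=R.from_euler("ZYX",[p[3],-p[4],p[5]]); print("tamper",np.round(p,4),n,e,"axis",Rm.apply([0,0,1]))
for n in ("side",):
    C=cloud(grab_frame(n)).reshape(-1,3)
    pl=C[(np.hypot(C[:,0]-.5325,C[:,1]-.0965)<.028)&(C[:,2]>.08)&(C[:,2]<.125)]; print("plate z",len(pl),np.median(pl[:,2]))
    st=C[(np.abs(C[:,0]-.472)<.05)&(np.abs(C[:,1]-.313)<.04)&(C[:,2]>.03)&(C[:,2]<.1)]; print("stone",len(st),st.mean(0),st.max(0))
I=cv2.imread("pics/t12_side.png"); cv2.imwrite("pics/t12c.png",I[130:440,120:460])
E
```

```text
grasp now [ 0.5514 -0.1128  0.2279] tilt [-3.142e+00  2.000e-03 -2.803e+00] -> offset [-0.06, -0.01, -1.21] turn 0.0 q [0.15, 0.19, -0.27, -0.0, -1.12, -1.38] F [0.9 0.  0.2] w 0.0481 t 25.55
tamper [ 0.5516 -0.1122  0.0034  0.2693 -0.006   0.0009] 608 0.0009967503264875065 axis [5.97348823e-03 7.35910929e-04 9.99981888e-01]
plate z 391 0.11029274979457371
stone 358 [0.46926704 0.31873537 0.04832798] [0.48820325 0.33092256 0.06622464]
```

View pics/t12c.png

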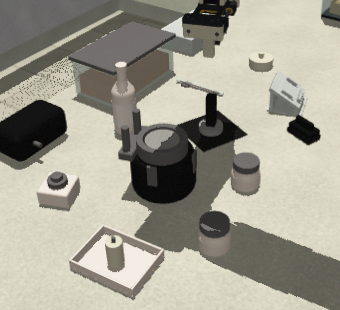

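The picture shows the stone standing in the tray (115,250), the tamper upright mid-mat (211,115), the plate up (163,140), and the rest of the scene unmoved. Handing in.

```bash
python3 -c "
from station import *
print(job_done())"
```

```text
the job is handed in; nothing more can be done
None
```

The job is done and handed in at about 25.6 s of the 66 s allowed; the hand-in reported no verdict.

**What I did:** I moved the airstone from the priming plate into the tray. The tool can't tilt, so I drew the tamper off its rest at 30°, tipped it upright on the mat and regripped it. I then pressed the plate down, held it for well over a second, let it rise, and stood the tamper on the mat centre.

**While pressing:**
- The plate stopped hard at about 20 N.
- The tamper face was at about z = 0.096 m, tilted less than 0.01 rad and within about 1 mm of the estimated filter centre.
- There was a steady side load of about 5 N and an unexplained moment reading. I didn't resolve either; the camera fit still showed the tamper level.

**Last checks:**
- **Airstone:** standing near the middle of the tray.
- **Tamper:** within about 1 mm of the mat centre, tilted about 0.006 rad.
- **Plate:** back up at 110.3 mm, as before pressing.
- **Gripper:** open and clear above the scene.
- **Bystanders and timer:** look unmoved in the last picture. I didn't measure their positions again, and nothing came near the timer.

No check failed.

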